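# Set the polarizer ring of the bead-viewing light stage

### The job

On the round light stage, push the ring's upright lever around its arc with a fingertip until its pointer stands at the one long mark of the scale, then press the lamp button on the stage fully down and let it come up again. Only push and press: do not pinch the lever, leave the stone lying on the lit window, and leave the things standing around the stage where they are.

Things in the scene. Friction and masses are not known exactly. Their poses are not given: they have to be found in the camera images.
- stage: round dark steel light stage, 270 mm across, fixed; origin at the centre of its underside on the table, z up. Flat deck at 40 mm height; on it a fixed round white window in the middle (80 mm across, top at 56 mm) and around that an aluminium ring (outer diameter 126 mm, top at 54 mm) turning about the stage's axis. Angles below: stage frame, counterclockwise from its x axis seen from above.
- ring (a joint): ring angle in rad, growing counterclockwise seen from above; stops at 0 and 2.5. The lever points at (joint - 1.25) rad in the stage frame; pointer at the long mark: 1.75. It starts at 0.25 to 1.05, so it is pushed counterclockwise. Friction holds it where it is left, no spring; about 2.5 N at the lever moves it.
- lever_fin (a point): centre of the lever's upright fin, 82 mm from the stage's axis, at 74.5 mm height. The fin is a vertical plate standing radially, 24 mm long, 12 mm thick in all (aluminium core, a 4 mm black rubber cheek on each side), its top at 97 mm; below it a flat arm (16 mm wide, top at 52 mm) joins it to the ring and carries the pointer. Fingers on both cheeks at once count as pinching.
- lever_tip (a point): outer end of the ring's narrow pointer (4 mm wide), 102 mm from the stage's axis at 46 mm height; turns with the lever.
- long_mark (a point): inner end of the long mark, on the deck at 40 mm height, 104 mm from the stage's axis at +0.50 rad. The scale on the deck has 11 flat white radial marks, 0.25 rad apart, from -1.25 to +1.25 rad, from 104 mm radius outwards: ten short (10 mm) and one long (24 mm, 5 mm wide).
- lamp (a joint): travel of the round lamp button in m, 0 up, 0.006 fully down (11 mm proud of its collar when up); it springs back; about 5 N hold it fully down.
- lamp_top (a point): centre of the top of the lamp button (grey, 28 mm across, in a black collar 43 mm across on the deck, top 64 mm high, collar 53 mm, 110 mm from the stage's axis at +2.04 rad, beyond the counterclockwise end of the scale); moves with the button, which is pressed straight down.
- stone: loose polished grey-green stone disc, 34 mm across, 11 mm high, lying on the white window; origin at the centre of its underside, at 56 mm height.
- vial_a: loose glass vial with cork cap, 28 mm across, 85 mm tall, standing beside the stage; origin at the centre of its foot.
- vial_b: a second vial like it, standing near it.
- pot: loose dark wooden lidded pot, 50 mm across, 52 mm tall, standing beside the stage; origin at the centre of its foot.
- spool: loose pale wooden spool, 44 mm across, 54 mm tall, standing beside the stage; origin at the centre of its foot.
- bowl: loose white ceramic bowl, 84 mm across, 35 mm high, right of the stage; origin under its centre.
- brush: loose brush, 170 mm long, lying on the table left of the stage; origin under its middle.

How it is judged:
By the outcome, as a careful person would: the job done as asked, in the order asked, and still so for the second after the job is handed in, with the robot touching nothing.
It also fails if it takes over 54 s, if anything falls off the work surface, if the arm or the gripper's body presses on something with over 40 N, if the wrist force passes 120 N, or if a joint passes its speed limit or range.

### The arm

A 7-joint arm with a two-finger parallel gripper is mounted at the origin on the work surface. World frame = base frame: x ahead of the robot, y to its left, z up, the work surface at z = 0. Lengths are in m, angles in degrees, forces in N, time in s.
With the tool pointing down it reaches from about 0.35 to 0.9 m from the base axis. Payload 8.1 kg.
Tool frame: the origin (TCP) lies on the centre line of the jaws, within the pads' length; the fingertips stand 22 mm ahead of it and the grasp point (between the pads) lies 3 mm ahead of it; z points along the fingers, y is the direction in which the jaws open and shut (so a half turn about z gives the same grasp; the last joint's range is limited). The gripper opens to 92 mm and grips with 3 to 60 N. Pads are 19 mm wide; open, the fingers measure 130 mm over their backs; the gripper's body (75 mm by 190 mm) begins 47 mm behind the grasp point.
Start: joints at [67.861, 24.895, 1.432, 90.138, -0.665, 64.973, -4.303], TCP at [0.175, -0.6, 0.249] pointing down, gripper open.
Joint ranges: [-149.89, 149.89], [-25.12, 119.58], [-72.63, 75.52], [4.76, 147.25], [-75.54, 255.54], [6.69, 114.76], [-157.13, 157.13]. Speed limits (degrees/s): [127.2, 127.2, 172.46, 172.46, 180, 180, 180].

### API

Orientations are given as a 3x3 rotation matrix whose columns are the frame's x, y, z axes.
In Python, from rig import get_state, grab_frame, camera_params, finish_job gives the robot as it stands.
- The arm moves only by the tool carry_out, never from a script. Its argument "steps" is text: rows parted by semicolons, each of 4 numbers parted by spaces: the shift along the tool's x, y, z in m, then the turn about the tool's z in rad. In form: dx dy dz roll; .... A call has 1 to 8 rows; each row is the pose to reach, as a shift and turn from the pose measured when the call began, along the tool's axes at that moment; what a row does not reach only later rows make up. A row lasts 1/10 s, in which the tool goes at most 50 mm and 8.59 degrees, less where a joint would pass 70% of its speed; a pose out of reach is approached as far as the arm can. A call with a gripper value outside its range is refused whole. "grip" is the finger opening in m, from 0 to 0.0918, set as the call begins (left out, the last holds). The fingers move at their own pace and stop on an object; the grip force is fixed at half the most. Time passes only in rows, so rows that repeat a pose let the fingers close. It gives the time, the measured TCP pose, the force and the opening at its end, in the units of the state.
- get_state(): the state, without advancing time (a new reading comes with each control period).
- grab_frame(name): name is "scene" or "top" or "wrist"; returns (picture, depth): 420x560x3 uint8, red, green, blue; 420x560 float32, m along the optical axis (not along the pixel's ray), 0 where there is no reading.
- camera_params(name): a dict with "K" (3x3 intrinsics, pixels), "world_from_camera" (4x4, takes a point from camera to world coordinates); the wrist camera has in their place "T_tool_cam" (4x4, takes a point from camera to tool coordinates, whose origin is the TCP and whose axes are the flange's). Camera axes: x right, y down, z forward; pixel columns grow to the right and rows downward; lengths in m; the calibration is good to about 2 mm. A picture is of the moment at which its call begins: read the wrist's pose just before it. camera_params takes no time and is no camera call.
- finish_job(): hands the job in, once; it reports no verdict.
The state is a dict: "time_s": time; "joints": joint angles; "joint_velocities": joint speeds; "effort": joint torques, N m; "tool_pos": TCP position; "tcp_rot": TCP orientation; "wrist_force": force on the tool from outside, world axes, zero at the start; "torque": the same for the moment, N m; "finger_gap": opening from 0.0 (shut) to 1.0 (fully open).
Only numpy, scipy, OpenCV 4.12 (cv2) and the standard library are available. Lean on these libraries where they do the work, as an engineer would, in place of code of your own. Each camera call takes 0.05 s, during which the arm holds its last target.

## Working session

There is one attempt and no reset: what is moved stays moved. The work goes in short steps, Python scripts to look and compute and a tool call to move; the robot and the scene stay as the last step left them, time stands still between calls to the robot, and variables do not carry over. Pictures are saved under pics/ and viewed, and the job is handed in when it is done.

Besides the shell and the picture viewer there is one more tool, called after ">>>" as name(argument=value, ...) on one line, values as JSON. carry_out: Moves the arm, as the interface text tells. Its arguments: {"type":"object","properties":{"steps":{"type":"string"},"grip":{"type":"number"}},"required":["steps"]}

```bash
mkdir -p pics; ls
python3 - <<'E'
from rig import *
import cv2,numpy as np
s=get_state();print({k:np.round(v,3).tolist() for k,v in s.items()})
for n in("scene","top"):
    p,d=grab_frame(n);cv2.imwrite(f"pics/{n}0.png",p[:,:,::-1]);np.save(f"pics/{n}0.npy",d)
    c=camera_params(n);print(n,{k:np.round(v,4).tolist() for k,v in c.items()})
print(camera_params("wrist"))
E
```

```text
pics
{'time_s': 0.0, 'joints': [67.86, 24.934, 1.432, 90.189, -0.664, 64.974, -4.3], 'joint_velocities': [0.012, 0.024, 0.081, -0.007, 0.048, -0.084, 0.066], 'effort': [-0.002, -66.785, 0.984, -31.446, -0.061, 0.043, 0.0], 'tool_pos': [0.175, -0.6, 0.248], 'tcp_rot': [[0.96, 0.28, -0.001], [0.28, -0.96, 0.001], [-0.0, -0.002, -1.0]], 'wrist_force': [-0.412, -0.316, 0.143], 'torque': [0.018, -0.001, 0.058], 'finger_gap': 1.002}
scene {'K': [[525.4057, 0.0, 278.7877], [0.0, 525.4057, 210.3327], [0.0, 0.0, 1.0]], 'world_from_camera': [[-0.6238, 0.6373, -0.4525, 1.1839], [0.7815, 0.5115, -0.3572, 0.482], [0.0038, -0.5764, -0.8171, 1.1811], [0.0, 0.0, 0.0, 1.0]]}
top {'K': [[507.2765, 0.0, 281.3487], [0.0, 507.2765, 214.1655], [0.0, 0.0, 1.0]], 'world_from_camera': [[-0.0136, -0.9975, 0.0694, 0.453], [-0.9999, 0.0134, -0.004, 0.0014], [0.0031, -0.0694, -0.9976, 1.6285], [0.0, 0.0, 0.0, 1.0]]}
{'K': array([[296.89762549,   0.        , 277.99776834],
       [  0.        , 296.89762549, 210.08052493],
       [  0.        ,   0.        ,   1.        ]]), 'T_tool_cam': array([[-2.07907775e-04, -9.68064785e-01, -2.50700079e-01,
         6.63847561e-02],
       [ 9.99999931e-01, -1.24397078e-04, -3.48956132e-04,
        -8.54895776e-04],
       [ 3.06625785e-04, -2.50700135e-01,  9.68064744e-01,
        -1.34832521e-01],
       [ 0.00000000e+00,  0.00000000e+00,  0.00000000e+00,
         1.00000000e+00]])}
```

View pics/scene0.png

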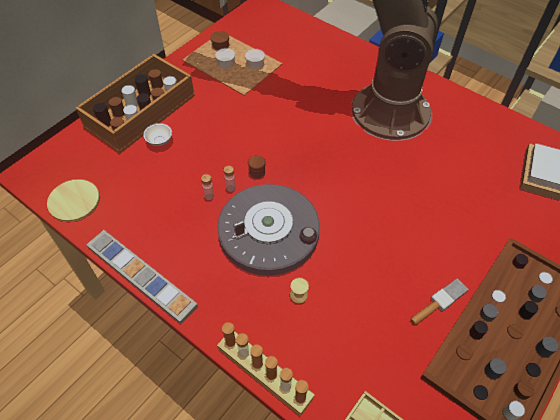

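View pics/top0.png

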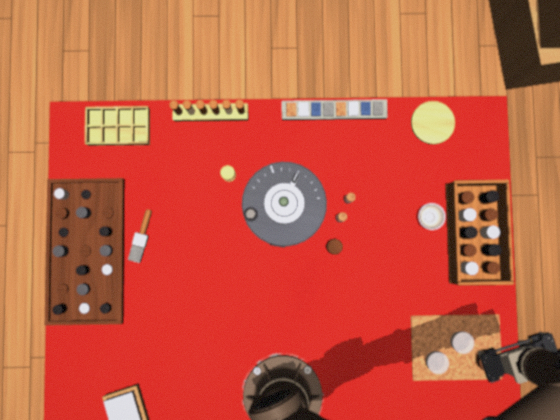

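Both views show the stage (top: centre ~(284,203); scene: ~(268,226)), the lamp button at top (250,213), and the vials and pot to its right. I'll enlarge the stage next.

Run:
```python
import cv2,numpy as np
a=cv2.imread("pics/top0.png")[150:260,215:365];b=cv2.imread("pics/scene0.png")[150:310,190:340]
cv2.imwrite("pics/ztop.png",cv2.resize(a,None,fx=5,fy=5,interpolation=2));cv2.imwrite("pics/zsc.png",cv2.resize(b,None,fx=3.7,fy=3.7,interpolation=2))
```

```text
(no output)
```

View pics/ztop.png

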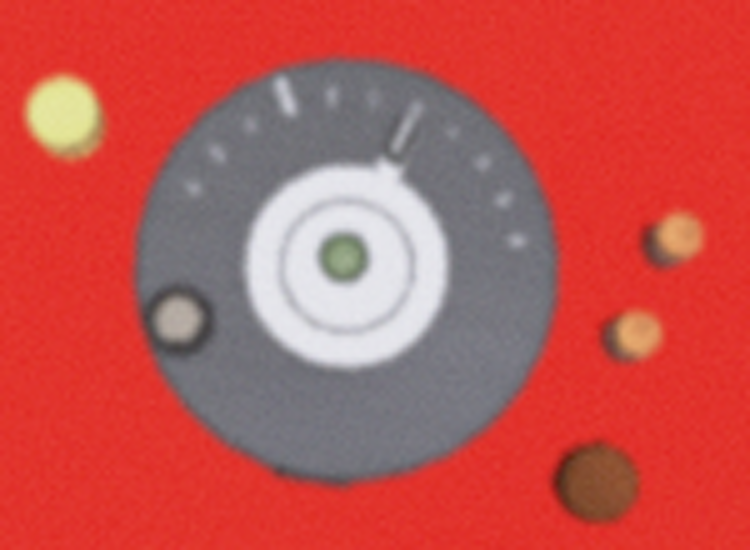

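View pics/zsc.png

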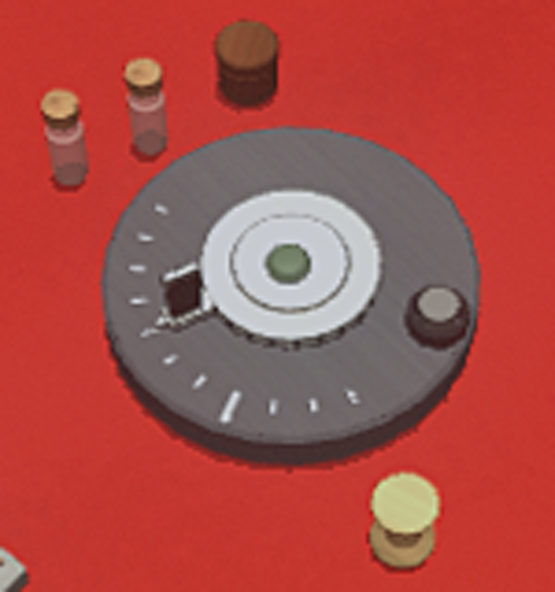

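```bash
cat > h.py <<'E'
import numpy as np,cv2
from rig import *
def cam(n,s=None):
    c=camera_params(n)
    if n!="wrist": return c["K"],np.array(c["world_from_camera"])
    T=np.eye(4);T[:3,:3]=s["tcp_rot"];T[:3,3]=s["tool_pos"]
    return c["K"],T@c["T_tool_cam"]
def cast(K,W,uv,z):
    uv=np.atleast_2d(np.asarray(uv,float));r=np.c_[(uv-[K[0,2],K[1,2]])/[K[0,0],K[1,1]],np.ones(len(uv))]@W[:3,:3].T
    o=W[:3,3];return o+r*((z-o[2])/r[:,2])[:,None]
def proj(K,W,P):
    p=(np.atleast_2d(P)-W[:3,3])@W[:3,:3];return p[:,:2]/p[:,2:]*K[0,0]+[K[0,2],K[1,2]]
def tri(views):
    A=np.zeros((3,3));b=np.zeros(3)
    for K,W,uv in views:
        d=cast(K,W,uv,0)[0]-W[:3,3];d/=np.linalg.norm(d);M=np.eye(3)-np.outer(d,d);A+=M;b+=M@W[:3,3]
    return np.linalg.solve(A,b)
def circ(P):
    A=np.c_[2*P[:,:2],np.ones(len(P))];x=np.linalg.lstsq(A,(P[:,:2]**2).sum(1),rcond=None)[0]
    return x[:2],np.sqrt(x[2]+x[0]**2+x[1]**2)
E
python3 - <<'E'
from h import *
V={}
for n,roi in(("top",(150,260,215,365)),("scene",(165,285,205,330))):
    K,W=cam(n);im=cv2.imread(f"pics/{n}0.png");g=np.full(im.shape[:2],0,np.uint8)
    y0,y1,x0,x1=roi;hs=cv2.cvtColor(im,cv2.COLOR_BGR2HSV)
    # white ring
    m=g.copy();m[y0:y1,x0:x1]=((hs[...,1]<50)&(hs[...,2]>165))[y0:y1,x0:x1]*255
    cs,_=cv2.findContours(m,0,1);cs=sorted(cs,key=cv2.contourArea)
    P=cast(K,W,cs[-1][:,0,:],0.054);c,r=circ(P)
    for _ in range(5):
        e=abs(np.linalg.norm(P[:,:2]-c,axis=1)-r);c,r=circ(P[e<np.percentile(e,75)])
    print(n,"ring",c,r)
    for q in cs[:-1]:
        if len(q)>2:
            rect=cv2.minAreaRect(q);p=cast(K,W,rect[0],0.04)[0];d=p[:2]-c;print("  w",np.round(rect[0],1),cv2.contourArea(q),np.round(rect[1],1),np.linalg.norm(d).round(4),np.arctan2(d[1],d[0]).round(3))
    # stage outline
    m=g.copy();nr=~((hs[...,1]>150)&((hs[...,0]<12)|(hs[...,0]>170)));m[y0:y1,x0:x1]=nr[y0:y1,x0:x1]*255
    cs,_=cv2.findContours(m,0,1);q=max(cs,key=cv2.contourArea);P=cast(K,W,q[:,0,:],0.04);c2,r2=circ(P)
    for _ in range(8):
        e=abs(np.linalg.norm(P[:,:2]-c2,axis=1)-r2);c2,r2=circ(P[e<np.percentile(e,60)])
    print(n,"deck",c2,r2)
    m=np.abs(hs[...,0].astype(int)-60)<25;m&=(hs[...,1]>40)&(hs[...,2]<200);mm=g.copy();mm[y0:y1,x0:x1]=m[y0:y1,x0:x1]
    mm=cv2.morphologyEx(mm,cv2.MORPH_OPEN,np.ones((3,3)))
    k,l,st,ce=cv2.connectedComponentsWithStats(mm)
    for i in range(1,k): print("  green",st[i],ce[i].round(1),cast(K,W,ce[i],.065)[0].round(4))
Kt,Wt=cam("top");Ks,Ws=cam("scene")
P=tri([(Kt,Wt,(215+178/5,150+320/5)),(Ks,Ws,(190+438/3.7,150+304/3.7))]);print("lamp",P)
P2=tri([(Kt,Wt,(215+284/5,150+95/5)),(Ks,Ws,(190+231/3.7,150+407/3.7))]);print("longmark mid",P2)
for nm,a,b in(("vialB",(678,237),(60,107)),("vialA",(637,333),(143,75)),("pot",(598,482),(247,42)),("spool",(63,113),(405,504))):
    print(nm,tri([(Kt,Wt,(215+a[0]/5,150+a[1]/5)),(Ks,Ws,(190+b[0]/3.7,150+b[1]/3.7))]).round(3))
E
```

```text
top ring [ 0.59825014 -0.01357693] 0.06268422691608022
  w [271.7 168.9] 10.0 [6.7 2.2] 0.1151 0.328
  w [250. 213.] 27.0 [6. 6.] 0.111 1.842
top deck [ 0.59751001 -0.01367463] 0.13261913440442383
  green [280 198   7   7  43] [283.1 201. ] [ 0.6025 -0.011   0.065 ]
scene ring [ 0.60272255 -0.01190819] 0.0606792487554291
  w [263. 260.] 0.0 [2. 0.] 0.1095 0.568
  w [234. 236.] 0.0 [2. 0.] 0.0953 -0.483
  w [227. 231.] 0.0 [2. 0.] 0.1086 -0.683
  w [226.5 222. ] 0.0 [3. 0.] 0.1091 -0.942
  w [229. 214.] 0.0 [2. 0.] 0.1082 -1.182
  w [284.5 257. ] 0.5 [2. 1.] 0.1086 1.071
  w [243.8 252.8] 0.5 [0.7 1.4] 0.1067 0.073
  w [235.8 246.8] 0.5 [0.7 1.4] 0.1076 -0.182
  w [274.5 259. ] 1.5 [1. 2.] 0.1073 0.834
  w [238.7 223. ] 1.5 [1.1 7.6] 0.0769 -0.922
  w [251.8 259.4] 9.0 [1.8 8. ] 0.1143 0.321
scene deck [ 0.60929694 -0.00541088] 0.13917726070830022
  green [263 217  10   9  79] [267.6 221. ] [ 0.61   -0.0075  0.065 ]
lamp [0.56465569 0.09043392 0.05227685]
longmark mid [0.70816631 0.02327177 0.03200343]
vialB [ 0.611 -0.22   0.072]
vialA [ 0.551 -0.193  0.073]
pot [ 0.46  -0.17   0.044]
spool [0.697 0.163 0.042]
```

The wrist camera will measure better from above the stage. I'll close the fingers and move over there at a safe height.

>>> carry_out(steps="0.02 -0.014 0 0; 0.055 -0.037 0 0; 0.095 -0.063 0 0; 0.135 -0.09 0 0; 0.175 -0.117 0 0; 0.215 -0.143 0 0; 0.25 -0.167 0 0; 0.285 -0.19 0 0", grip=0)

```text
time_s: 0.9
tool_pos: [0.396, -0.3356, 0.2481]
tcp_rot: [[0.96, 0.28, -0.001], [0.28, -0.96, 0.002], [-0.0, -0.002, -1.0]]
wrist_force: [0.2, -0.5, 0.1]
finger_gap: 0.353
```

>>> carry_out(steps="0.04 -0.027 0 0; 0.08 -0.053 0 0; 0.12 -0.08 0 0; 0.16 -0.107 0 0; 0.2 -0.133 0 0; 0.235 -0.157 0 0; 0.26 -0.175 0 0; 0.27 -0.18 0 0")

```text
time_s: 1.7
tool_pos: [0.6061, -0.0827, 0.2478]
tcp_rot: [[0.958, 0.285, -0.001], [0.285, -0.958, 0.004], [-0.0, -0.004, -1.0]]
wrist_force: [0.4, -0.1, 0.3]
finger_gap: 0.004
```

```bash
cat >> h.py <<'E'
def shot(tag,n="wrist"):
    s=get_state();p,d=grab_frame(n);im=np.ascontiguousarray(p[:,:,::-1]);cv2.imwrite(f"pics/{tag}.png",im)
    np.savez(f"pics/{tag}.npz",R=s["tcp_rot"],t=s["tool_pos"],d=d);return s,im,d
E
python3 - <<'E'
from h import *
s,im,d=shot("w1");print(s["tool_pos"],np.round(s["tcp_rot"],4).tolist(),s["time_s"],s["finger_gap"],s["wrist_force"])
E
```

```text
[ 0.60608827 -0.08274578  0.24775036] [[0.9585, 0.2852, -0.0012], [0.2852, -0.9585, 0.0036], [-0.0001, -0.0038, -1.0]] 1.7 0.004223384813875874 [ 0.39266543 -0.09946352  0.30707685]
```

View pics/w1.png

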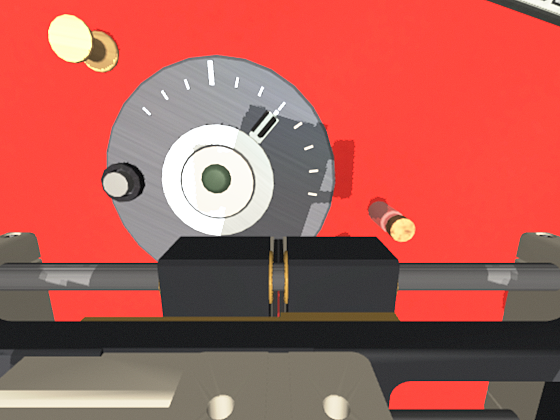

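The wrist view is clear: window centre ~(216,178), lamp ~(117,182), long mark ~(210,72), lever ~(265,123). I'll check the finger geometry from depth, then measure.

Run:
```python
from h import *
z=np.load("pics/w1.npz");d=z["d"];c=camera_params("wrist");K=c["K"];T=c["T_tool_cam"]
for v in(240,250,260,280,300,315,330):
    for u in(165,185,200,230,260,268,274,280,284,290,300,350,375,395):
        dd=d[v,u];p=T[:3,:3]@(np.array([(u-K[0,2])/K[0,0],(v-K[1,2])/K[0,0],1])*dd)+T[:3,3]
        print(f"({p[0]*1e3:.0f},{p[1]*1e3:.0f},{p[2]*1e3:.0f})",end=" ")
    print()
im=cv2.imread("pics/w1.png");cv2.imwrite("pics/w1z.png",cv2.resize(im[40:220,90:340],None,fx=3,fy=3,interpolation=2))
```

```text
(-61,-140,210) (35,-29,-51) (35,-24,-51) (35,-15,-51) (35,-6,-50) (35,-4,-51) (9,-3,22) (9,0,22) (10,2,18) (35,3,-51) (36,6,-52) (36,20,-52) (35,28,-51) (-44,124,164) 
(-74,-141,209) (35,-27,-58) (36,-22,-59) (36,-14,-59) (36,-6,-59) (35,-4,-59) (9,-3,7) (8,0,8) (10,2,3) (36,2,-60) (36,5,-60) (36,19,-59) (35,26,-58) (-90,161,249) 
(35,-30,-65) (36,-24,-66) (35,-21,-65) (35,-13,-65) (35,-5,-65) (34,-4,-62) (8,-3,-5) (9,0,-6) (33,1,-59) (35,2,-64) (36,5,-66) (35,17,-65) (35,24,-65) (36,28,-66) 
(30,-30,-66) (31,-24,-67) (30,-21,-66) (30,-13,-66) (30,-5,-66) (29,-4,-63) (28,-2,-61) (27,-0,-61) (29,1,-64) (31,2,-67) (30,5,-66) (30,17,-66) (30,24,-67) (30,29,-66) 
(24,-30,-66) (25,-25,-66) (25,-21,-66) (24,-13,-66) (24,-6,-66) (24,-4,-65) (-2,-3,-23) (-2,-0,-22) (23,1,-64) (25,2,-67) (24,5,-66) (24,18,-66) (25,24,-67) (25,29,-67) 
(21,-30,-67) (21,-25,-67) (20,-21,-66) (20,-14,-66) (20,-6,-67) (20,-4,-65) (-9,-3,-23) (21,-0,-68) (22,1,-68) (21,2,-68) (21,5,-68) (21,17,-68) (21,24,-67) (21,29,-67) 
(25,-26,-78) (24,-21,-78) (25,-18,-79) (25,-11,-78) (24,-5,-78) (25,-3,-78) (26,-2,-80) (25,-0,-78) (24,0,-78) (25,2,-79) (25,4,-79) (25,15,-79) (24,21,-77) (24,25,-78)
```

View pics/w1z.png

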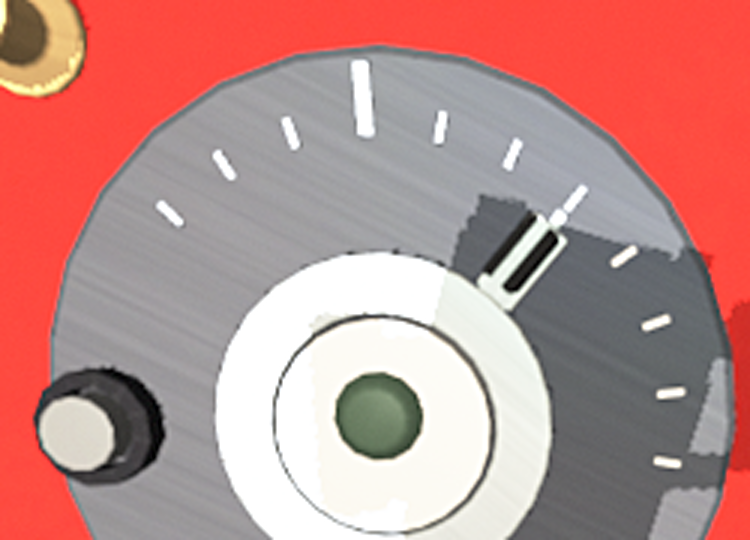

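```bash
cat >> h.py <<'E'
def load(tag):
    z=np.load(f"pics/{tag}.npz");return cv2.imread(f"pics/{tag}.png"),cam("wrist",dict(tcp_rot=z["R"],tool_pos=z["t"])),z["d"]
def blobs(im,lo,amin=8,amax=400):
    hs=cv2.cvtColor(im,cv2.COLOR_BGR2HSV);m=((hs[...,1]<45)&(hs[...,2]>lo)).astype(np.uint8)
    k,l,st,ce=cv2.connectedComponentsWithStats(m);return m,l,st,ce
E
python3 - <<'E'
from h import *
im,(K,W),d=load("w1")
m,l,st,ce=blobs(im,205)
for i in range(1,len(st)):
    if st[i][4]>=8 and ce[i][1]<240: 
        ys,xs=np.where(l==i);P=cast(K,W,np.c_[xs,ys],.04)[:,:2];c=P.mean(0);w,v=np.linalg.eigh(np.cov(P.T));ax=v[:,1]
        print(ce[i].round(1),st[i][4],c.round(4),"len",np.ptp((P-c)@ax).round(3),"ax",ax.round(3))
# deck edge
hs=cv2.cvtColor(im,cv2.COLOR_BGR2HSV)
gr=(hs[...,1]<90).astype(np.uint8);gr[232:]=0
cs,_=cv2.findContours(gr,0,1);q=max(cs,key=cv2.contourArea)[:,0];q=q[(q[:,1]<225)]
P=cast(K,W,q,.04);c,r=circ(P)
for _ in range(8):
    e=abs(np.linalg.norm(P[:,:2]-c,axis=1)-r);c,r=circ(P[e<np.percentile(e,60)])
print("deck",c,r)
for nm,uv in(("stone",(216,179)),("lamp",(115.5,184)),):
    dd=d[int(uv[1]),int(uv[0])];p=cast(K,W,uv,.064)[0];print(nm,p.round(4),dd,(W[:3,:3]@(np.array([(uv[0]-K[0,2])/K[0,0],(uv[1]-K[1,2])/K[0,0],1])*dd)+W[:3,3]).round(4))
E
```

```text
[544.6   4.7] 234 [ 0.8659 -0.2839] len 0.042 ax [-0.047  0.999]
[557.7   0.7] 9 [ 0.8728 -0.2947] len 0.004 ax [-0.056  0.998]
[69.9 37.4] 1245 [0.6998 0.1724] len 0.043 ax [0.049 0.999]
[210.4  72.3] 146 [0.7088 0.0248] len 0.025 ax [-0.944 -0.331]
[236.4  81.8] 34 [ 0.7076 -0.0042] len 0.011 ax [-0.997 -0.072]
[186.3  83.8] 37 [0.6903 0.0469] len 0.011 ax [-0.836 -0.549]
[260.5  90.9] 35 [ 0.7062 -0.0314] len 0.011 ax [-0.994  0.114]
[164.3  94.6] 35 [0.6729 0.0676] len 0.01 ax [0.672 0.741]
[218.3 177.9] 8885 [ 0.6004 -0.0102] len 0.183 ax [-0.908  0.419]
[146.  110.6] 30 [0.6509 0.0837] len 0.01 ax [0.449 0.893]
[297.5 125. ] 28 [ 0.6838 -0.0804] len 0.01 ax [-0.771  0.637]
[308.2 147.2] 26 [ 0.6642 -0.0992] len 0.01 ax [-0.582  0.813]
[313.  170.6] 25 [ 0.6407 -0.1126] len 0.01 ax [-0.444  0.896]
[115.  184.1] 426 [0.5597 0.104 ] len 0.027 ax [-1.   -0.03]
[312.1 193.8] 23 [ 0.6146 -0.1202] len 0.01 ax [-0.126  0.992]
[ 14.5 233.4] 18 [0.4639 0.2126] len 0.014 ax [-0.342  0.94 ]
[540.8 233.4] 17 [ 0.6473 -0.401 ] len 0.011 ax [-0.26   0.966]
deck [ 0.59987804 -0.01298818] 0.13140922882564096
stone [ 0.6042 -0.0117  0.064 ] 0.32010692 [ 0.6044 -0.0118  0.0646]
lamp [0.5677 0.0917 0.064 ] 0.32289734 [0.5676 0.0919 0.0636]
```

```bash
cat >> h.py <<'E'
def stagefit(im,K,W,lo=205,cx=(0.6,-0.012),vmax=225):
    """marks -> centre, yaw (least squares on known radii/angles, initial yaw -.17)"""
    m,l,st,ce=blobs(im,lo);A=[];B=[]
    for i in range(1,len(st)):
        if ce[i][1]>vmax: continue
        ys,xs=np.where(l==i);P=cast(K,W,np.c_[xs,ys],.04)[:,:2];c=P.mean(0);L=np.linalg.norm(np.ptp(P,axis=0));r=np.hypot(*(c-cx));a=np.arctan2(*(c-cx)[::-1])+.17
        k=round(a/.25)
        if abs(k)>5 or abs(a-.25*k)>.06: continue
        if k==2 and .018<L<.032 and abs(r-.116)<.008: R=.116
        elif k!=2 and .007<L<.015 and abs(r-.109)<.006: R=.109
        else: continue
        A.append([R*np.cos(.25*k),R*np.sin(.25*k)]);B.append(c)
    A=np.array(A);B=np.array(B);a0=A-A.mean(0);b0=B-B.mean(0)
    th=np.arctan2((a0[:,0]*b0[:,1]-a0[:,1]*b0[:,0]).sum(),(a0*b0).sum());Rm=np.array([[np.cos(th),-np.sin(th)],[np.sin(th),np.cos(th)]])
    c=B.mean(0)-Rm@A.mean(0);res=B-(A@Rm.T+c);return c,th,len(A),np.sqrt((res**2).mean())
E
python3 - <<'E'
from h import *
im,(K,W),d=load("w1")
c,th,n,r=stagefit(im,K,W);print(c,th,n,r)
f=lambda R,a:c+R*np.array([np.cos(a+th),np.sin(a+th)])
print("lamp pred",f(.110,2.04),"long mark in",f(.104,.5))
# fin top rubber outlines: dark strips; pointer tip ~ zoom px
for nm,uv,z in(("fin top mid",(90+521/3,40+250/3),.097),("ptr",(90+556/3,40+220/3),.046)):
    p=cast(K,W,uv,z)[0][:2]-c;print(nm,np.hypot(*p),np.arctan2(p[1],p[0])-th)
E
```

```text
[ 0.59884979 -0.01215948] -0.17663866817202054 10 9.934240541936854e-05
lamp pred [0.56712478 0.09316632] long mark in [0.69745975 0.02088709]
fin top mid 0.08286028737587017 -0.25948384738671204
ptr 0.09853117995216737 -0.2562491802922654
```

The ten marks fit to 0.1 mm rms: centre (0.5988, -0.0122), yaw -0.177, lever at about -0.258 rad (joint ≈ 0.99). Next I'll turn so the fingers' flat side faces the push direction, above the spot clockwise of the fin.

>>> carry_out(steps="0.01 0.003 0 -0.12; 0.02 0.006 0 -0.25; 0.03 0.009 0 -0.38; 0.04 0.012 0 -0.51; 0.048 0.014 0 -0.64; 0.048 0.014 0 -0.75; 0.048 0.014 0 -0.847; 0.048 0.014 0 -0.847")

```text
time_s: 2.55
tool_pos: [0.6556, -0.0852, 0.2472]
tcp_rot: [[0.422, 0.907, -0.002], [0.907, -0.422, 0.002], [0.001, -0.003, -1.0]]
wrist_force: [-1.0, 0.0, 0.1]
finger_gap: 0.003
```

Run:
```python
from h import *
s,im,d=shot("w2");print(s["tool_pos"],np.round(s["tcp_rot"],4).tolist(),s["time_s"],np.abs(s["joint_velocities"]).max(),np.round(s["joints"],1))
K,W=cam("wrist",s);print(stagefit(im,K,W,cx=(.599,-.012)))
```

```text
[ 0.6555807  -0.08519315  0.24722448] [[0.422, 0.9066, -0.0021], [0.9066, -0.422, 0.0025], [0.0014, -0.0029, -1.0]] 2.55 6.161359779271613 [ 17.5  30.6 -23.2  83.   12.2  69.1 -32.2]
(array([ 0.59858444, -0.01219628]), np.float64(-0.17669705797391827), 10, np.float64(8.321610163571551e-05))
```

View pics/w2.png

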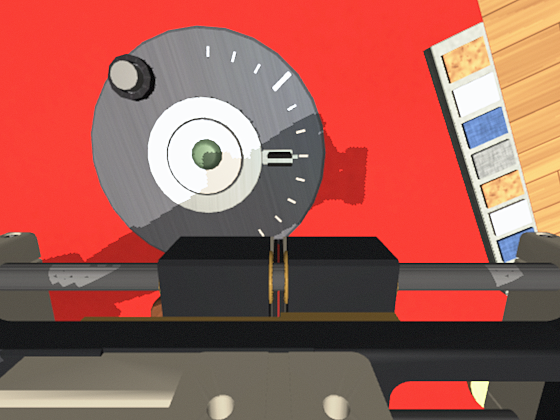

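The second view agrees (centre within 0.3 mm, same yaw). The lever is at (278,157), the lamp at (123,74), and the fingers are below and clockwise of the fin. I'll check heights across the two views.

Run:
```python
from h import *
i1,(K,W1),_=load("w1");i2,(K,W2),_=load("w2")
im=i2;m,l,st,ce=blobs(im,190)
for i in range(1,len(st)):
    if st[i][4]>80 and ce[i][1]<240: print(ce[i].round(1),st[i])
hs=cv2.cvtColor(i2,cv2.COLOR_BGR2HSV);print(hs[74,123])
cv2.imwrite("pics/w2z.png",cv2.resize(i2[40:200,90:330],None,fx=3.3,fy=3.3,interpolation=2))
```

```text
[485.1 137.1] [ 431   23  114  240 6951]
[123.4  74.6] [111  61  26  28 547]
[281.4  80.8] [272  71  20  21 131]
[203.6 154. ] [ 148   97  113  115 9136]
[276.4 156.9] [262 150  36  14 232]
[ 19  21 195]
```

View pics/w2z.png

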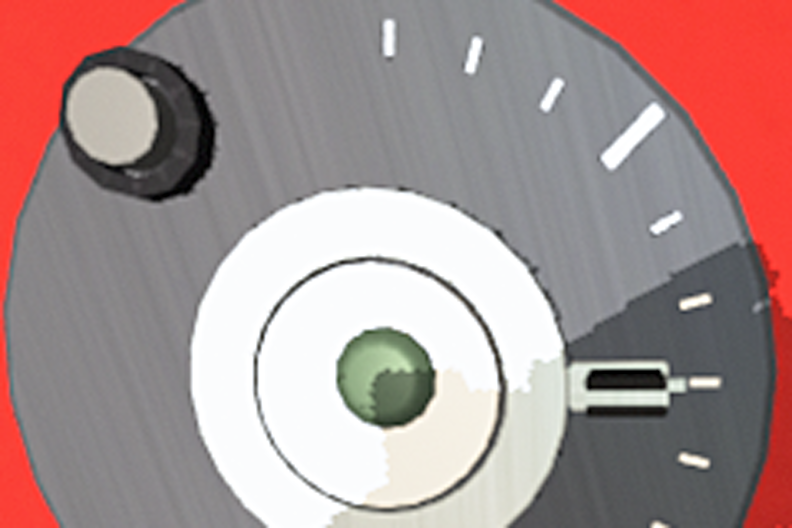

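Run:
```python
from h import *
_,(K,W1),_=load("w1");_,(K,W2),_=load("w2")
for nm,a,b in(("lamp",(115,184.1),(123.4,74.6)),("long mid",(210.4,72.3),(281.4,80.8)),("fin",(90+521/3,40+250/3),(280,160))):
    p=tri([(K,W1,a),(K,W2,b)]);d=p[:2]-[.5987,-.0122];print(nm,p.round(4),np.hypot(*d).round(4),(np.arctan2(d[1],d[0])+.1767).round(3))
# moves
s=get_state();R=np.array(s["tcp_rot"]);c=np.array([.5987,-.0122])
def tgt(phi,off,z,r=.082):
    return np.array([*(c+r*np.array([np.cos(phi),np.sin(phi)])-off*np.array([-np.sin(phi),np.cos(phi)])),z])
print((tgt(-.435,.038,.089)-s["tool_pos"])@R)
```

```text
lamp [0.5694 0.0907 0.0686] 0.107 2.025
long mid [0.7084 0.0233 0.0481] 0.1153 0.489
fin [ 0.6744 -0.0466  0.0975] 0.0831 -0.249
[3.59065664e-03 1.26858136e-04 1.58336646e-01]
```

>>> carry_out(steps="0.003 0 0.02 0; 0.003 0 0.05 0; 0.003 0 0.08 0; 0.003 0 0.105 0; 0.003 0 0.13 0; 0.003 0 0.148 0; 0.003 0 0.158 0; 0.003 0 0.158 0")

```text
time_s: 3.4
tool_pos: [0.6556, -0.0824, 0.088]
tcp_rot: [[0.427, 0.904, -0.004], [0.904, -0.427, 0.002], [0.0, -0.005, -1.0]]
wrist_force: [-0.6, -0.3, -0.2]
finger_gap: 0.001
```

Run:
```python
from h import *
s,im,d=shot("w3");print(s["tool_pos"],np.round(s["tcp_rot"],4).tolist(),s["time_s"],s["wrist_force"])
```

```text
[ 0.65561609 -0.08238915  0.08804472] [[0.427, 0.9042, -0.0043], [0.9043, -0.427, 0.0023], [0.0003, -0.0049, -1.0]] 3.4 [-0.60675916 -0.29711609 -0.19156031]
```

View pics/w3.png

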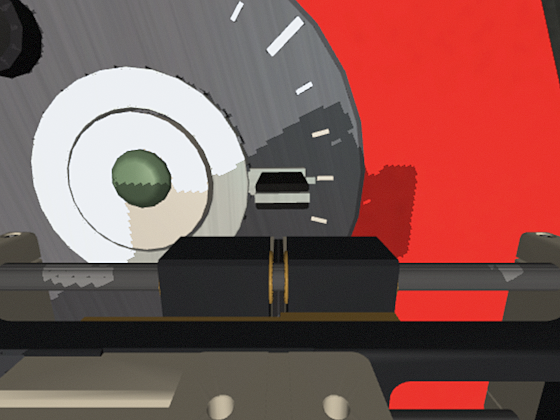

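The fin (centre ~(282,185)) is directly ahead of the closed fingertips. I'll work out the arc rows.

```bash
cat >> h.py <<'E'
C=np.array([.5987,-.0122])
def rows(phis,offs,z=.088,r=.082):
    s=get_state();R=np.array(s["tcp_rot"]);t=np.array(s["tool_pos"]);y0=np.arctan2(R[1,0],R[0,0])
    for p,o in zip(phis,offs):
        q=np.array([*(C+r*np.array([np.cos(p),np.sin(p)])-o*np.array([-np.sin(p),np.cos(p)])),z]);d=(q-t)@R
        print(f"{d[0]:.4f} {d[1]:.4f} {d[2]:.4f} {-(p+np.pi/2-y0):.3f};",end=" ")
    print()
E
python3 - <<'E'
from h import *
rows([-.435]*4+[-.41,-.37,-.33,-.29],[.032,.026,.02,.0165]+[.0155]*4)
E
```

```text
0.0071 0.0001 0.0013 -0.006; 0.0131 0.0001 0.0013 -0.006; 0.0191 0.0001 0.0013 -0.006; 0.0226 0.0001 0.0013 -0.006; 0.0257 0.0004 0.0013 -0.031; 0.0290 0.0009 0.0013 -0.071; 0.0323 0.0012 0.0013 -0.111; 0.0357 0.0014 0.0013 -0.151;
```

>>> carry_out(steps="0.007 0 0.001 -0.006; 0.013 0 0.001 -0.006; 0.019 0 0.001 -0.006; 0.0226 0 0.001 -0.006; 0.0257 0.0004 0.001 -0.031; 0.029 0.0009 0.001 -0.071; 0.0323 0.0012 0.001 -0.111; 0.0357 0.0014 0.001 -0.151")

```text
time_s: 4.25
tool_pos: [0.673, -0.0509, 0.0884]
tcp_rot: [[0.283, 0.959, -0.003], [0.959, -0.283, 0.002], [0.001, -0.003, -1.0]]
wrist_force: [-1.6, -2.7, 2.6]
finger_gap: 0.005
```

Run:
```python
from h import *
s=get_state();print(s["tool_pos"],s["wrist_force"],s["time_s"])
rows(np.arange(-.24,.15,.05)[:8],[.0155]*8)
s,im,d=shot("w4")
```

```text
[ 0.67297529 -0.05091889  0.0884301 ] [-1.55882341 -2.73476283  2.58849299] 4.25
0.0045 0.0004 0.0004 -0.047; 0.0086 0.0009 0.0004 -0.097; 0.0128 0.0012 0.0004 -0.147; 0.0170 0.0013 0.0004 -0.197; 0.0211 0.0011 0.0004 -0.247; 0.0253 0.0007 0.0005 -0.297; 0.0294 0.0002 0.0005 -0.347; 0.0335 -0.0006 0.0005 -0.397;
```

View pics/w4.png

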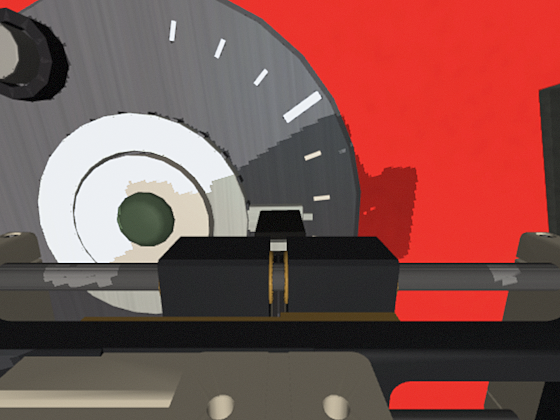

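The fingers are on the fin's clockwise cheek with about 3 N, and the ring is moving. I'll continue along the arc.

>>> carry_out(steps="0.0045 0.0004 0 -0.047; 0.0086 0.0009 0 -0.097; 0.0128 0.0012 0 -0.147; 0.017 0.0013 0 -0.197; 0.0211 0.0011 0 -0.247; 0.0253 0.0007 0 -0.297; 0.0294 0.0002 0 -0.347; 0.0335 -0.0006 0 -0.397")

```text
time_s: 5.1
tool_pos: [0.682, -0.0181, 0.0883]
tcp_rot: [[-0.115, 0.993, -0.003], [0.993, 0.115, 0.002], [0.002, -0.002, -1.0]]
wrist_force: [-1.3, -3.7, 2.5]
finger_gap: 0.002
```

Run:
```python
from h import *
s=get_state();print(s["tool_pos"],s["wrist_force"],s["time_s"])
rows([.14,.17,.2,.22,.24,.25,.26,.26],[.0155]*8)
```

```text
[ 0.68196855 -0.01808476  0.08833391] [-1.31077711 -3.67668201  2.49389654] 5.1
0.0020 0.0003 0.0003 -0.025; 0.0044 0.0007 0.0003 -0.055; 0.0069 0.0010 0.0003 -0.085; 0.0086 0.0011 0.0003 -0.105; 0.0102 0.0012 0.0004 -0.125; 0.0111 0.0013 0.0004 -0.135; 0.0119 0.0013 0.0004 -0.145; 0.0119 0.0013 0.0004 -0.145;
```

>>> carry_out(steps="0.002 0.0003 0 -0.025; 0.0044 0.0007 0 -0.055; 0.0069 0.001 0 -0.085; 0.0086 0.0011 0 -0.105; 0.0102 0.0012 0 -0.125; 0.0111 0.0013 0 -0.135; 0.0119 0.0013 0 -0.145; 0.0119 0.0013 0 -0.145")

```text
time_s: 5.9
tool_pos: [0.6818, -0.006, 0.0883]
tcp_rot: [[-0.257, 0.966, -0.003], [0.966, 0.258, 0.002], [0.003, -0.002, -1.0]]
wrist_force: [-1.3, -2.1, 0.3]
finger_gap: 0.004
```

Run:
```python
from h import *
s,im,d=shot("w5");print(s["tool_pos"],s["wrist_force"],s["time_s"])
cv2.imwrite("pics/w5z.png",cv2.resize(im[130:250,200:400],None,fx=4,fy=4,interpolation=2))
```

```text
[ 0.6818371  -0.00596462  0.08830229] [-1.25285183 -2.1168457   0.33111606] 5.9
```

View pics/w5z.png

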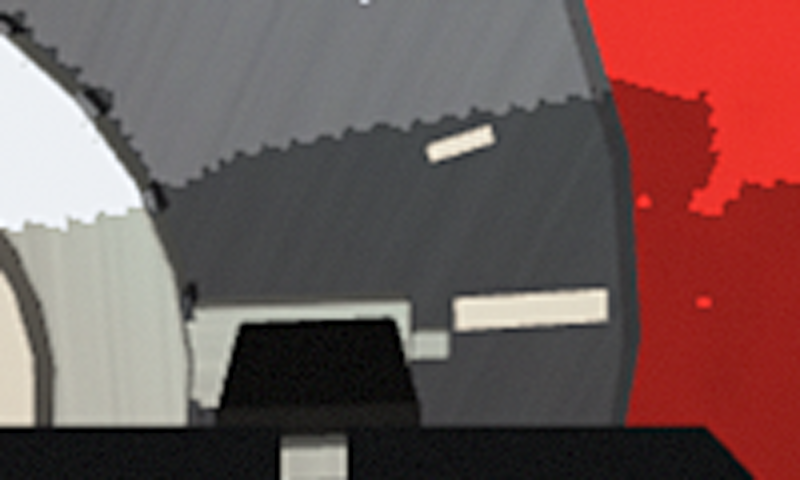

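View pics/w5.png

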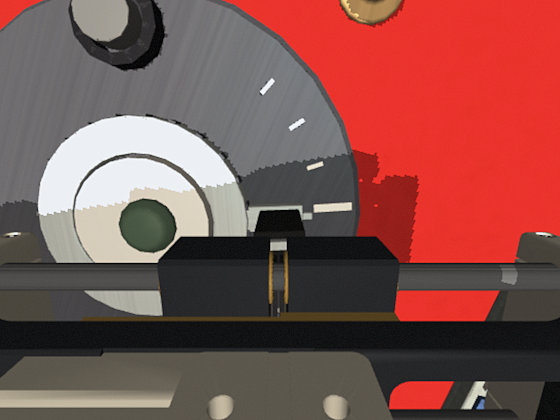

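The pointer end is at (307.5, 216.5) and the long mark's centre at about (332.7, 207.5), so a little is still missing.

```bash
cat >> h.py <<'E'
def ang(K,W,uv,z,c=C):
    p=cast(K,W,uv,z)[0][:2]-c;return np.hypot(*p).round(4),np.arctan2(p[1],p[0]).round(4)
E
python3 - <<'E'
from h import *
im,(K,W),d=load("w5")
f=lambda u,v:(200+u/4-.375,130+v/4-.375)
print("tip",ang(K,W,f(447,346),.046),"mid",ang(K,W,f(430,346),.046))
print("long in",ang(K,W,f(455,313),.04),"mid",ang(K,W,f(531,310),.04),"short.75",ang(K,W,f(461,143),.04))
print(stagefit(im,K,W,lo=180,cx=C))
rows([.27,.28,.29,.30,.305,.31,.31,.31],[.0155]*8)
E
```

```text
tip (np.float64(0.1018), np.float64(0.2898)) mid (np.float64(0.0992), np.float64(0.2906))
long in (np.float64(0.1038), np.float64(0.3257)) mid (np.float64(0.1159), np.float64(0.3232)) short.75 (np.float64(0.109), np.float64(0.574))
(array([ 0.59870477, -0.01243063]), np.float64(-0.17449352143605998), 4, np.float64(3.367106055673402e-05))
0.0007 0.0002 0.0003 -0.010; 0.0015 0.0003 0.0003 -0.020; 0.0023 0.0005 0.0003 -0.030; 0.0032 0.0006 0.0003 -0.040; 0.0036 0.0007 0.0003 -0.045; 0.0040 0.0007 0.0003 -0.050; 0.0040 0.0007 0.0003 -0.050; 0.0040 0.0007 0.0003 -0.050;
```

>>> carry_out(steps="0.0006 0.0001 0 -0.008; 0.0012 0.0002 0 -0.016; 0.0018 0.0004 0 -0.023; 0.0023 0.0005 0 -0.029; 0.0025 0.0005 0 -0.032; 0.0025 0.0005 0 -0.032; 0.0025 0.0005 0 -0.032")

```text
time_s: 6.65
tool_pos: [0.6816, -0.0033, 0.0883]
tcp_rot: [[-0.288, 0.958, -0.003], [0.958, 0.288, 0.002], [0.003, -0.002, -1.0]]
wrist_force: [-1.4, -3.4, -0.2]
finger_gap: 0.001
```

Run:
```python
from h import *
s,im,d=shot("w6");print(s["tool_pos"],s["wrist_force"],s["time_s"])
cv2.imwrite("pics/w6z.png",cv2.resize(im[150:240,260:380],None,fx=6,fy=6,interpolation=2))
```

```text
[ 0.68163565 -0.00334805  0.08828398] [-1.38994611 -3.38196439 -0.22778407] 6.65
```

View pics/w6z.png

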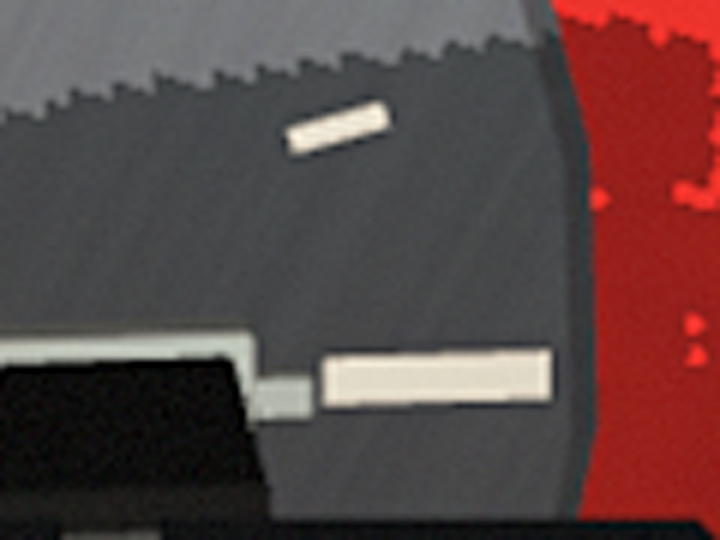

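Run:
```python
from h import *
im,(K,W),d=load("w6")
f=lambda u,v:(260+u/6-.4,150+v/6-.4)
print("tip",ang(K,W,f(312,397),.046),"mid",ang(K,W,f(283,398),.046))
print("long in",ang(K,W,f(323,380),.04),"mid",ang(K,W,f(437,377),.04),"short.75",ang(K,W,f(337,128),.04))
s=get_state();print(s["tool_pos"])
```

```text
tip (np.float64(0.102), np.float64(0.3238)) mid (np.float64(0.099), np.float64(0.3237))
long in (np.float64(0.1038), np.float64(0.3254)) mid (np.float64(0.1159), np.float64(0.3248)) short.75 (np.float64(0.1087), np.float64(0.574))
[ 0.68163944 -0.0033574   0.08828683]
```

Pointer 0.3238 against mark 0.325 rad (0.1–0.2 mm), so the lever is there. I'll back off, rise, and check from above.

>>> carry_out(steps="-0.004 0 0 0; -0.012 0 0 0; -0.02 0 0 0; -0.025 0 -0.01 0; -0.025 0 -0.04 0; -0.025 0 -0.08 0; -0.025 0 -0.12 0; -0.025 0 -0.12 0")

```text
time_s: 7.5
tool_pos: [0.6923, -0.0269, 0.2157]
tcp_rot: [[-0.287, 0.958, 0.008], [0.958, 0.287, 0.003], [0.001, 0.008, -1.0]]
wrist_force: [0.3, 0.0, 0.8]
finger_gap: 0.006
```

Run:
```python
from h import *
s,im,d=shot("w7");print(s["tool_pos"],s["wrist_force"],s["time_s"])
K,W=cam("wrist",s);print(stagefit(im,K,W,lo=180,cx=C))
cv2.imwrite("pics/w7z.png",cv2.resize(im[120:240,100:340],None,fx=3.3,fy=3.3,interpolation=2))
cv2.imwrite("pics/w7zz.png",cv2.resize(im[150:210,240:340],None,fx=8,fy=8,interpolation=2))
```

```text
[ 0.69234374 -0.02691518  0.21570725] [0.27933461 0.0297605  0.77823503] 7.5
(array([ 0.59833642, -0.01203119]), np.float64(-0.17852309149260687), 6, np.float64(0.00016439855008497633))
```

View pics/w7.png

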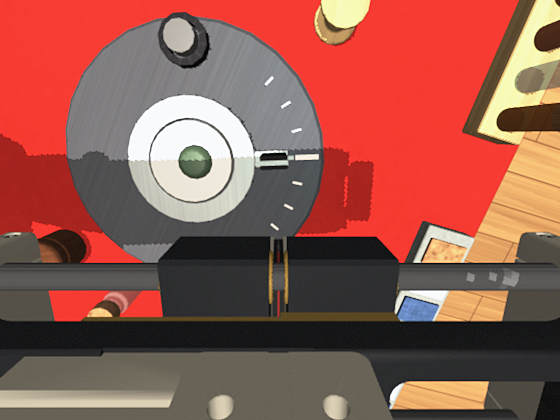

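View pics/w7zz.png

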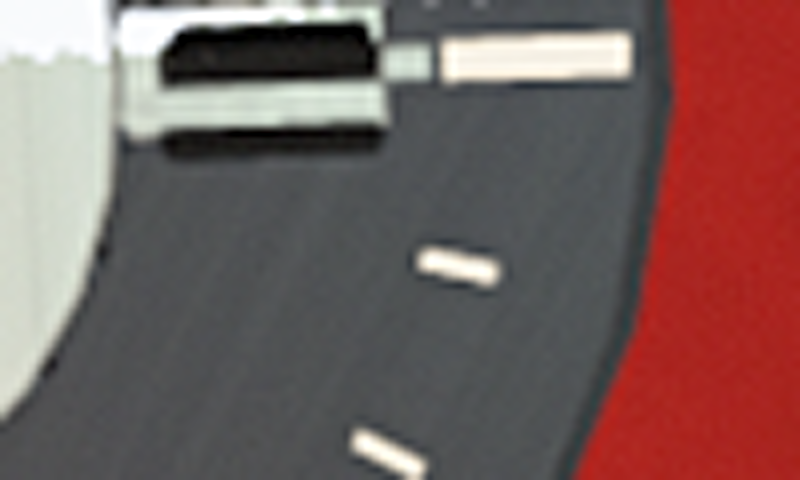

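Run:
```python
from h import *
im,(K,W),d=load("w7")
f=lambda u,v:(240+u/8-.44,150+v/8-.44)
c=np.array([.5983,-.0120])
print("tip",ang(K,W,f(430,62),.046,c),"mid",ang(K,W,f(407,62),.046,c))
print("long in",ang(K,W,f(441,58),.04,c),"mid",ang(K,W,f(536,56),.04,c))
cv2_l=(182,35.5);print("lamp at.064",cast(K,W,(178.5,36),.064)[0])
s=get_state();R=np.array(s["tcp_rot"]);print(s["tool_pos"],R[:,0])
for z in(.2,.1):print((np.array([.5674,.0925,z])-s["tool_pos"])@R)
```

```text
tip (np.float64(0.102), np.float64(0.3235)) mid (np.float64(0.0991), np.float64(0.3244))
long in (np.float64(0.1038), np.float64(0.3234)) mid (np.float64(0.1161), np.float64(0.3222))
lamp at.064 [0.56755448 0.09174983 0.064     ]
[ 0.69111679 -0.02731314  0.21257042] [-0.28739782  0.95781011  0.00151071]
[ 0.15029518 -0.08412031  0.01241686]
[ 0.15014411 -0.08457294  0.11241572]
```

The overhead check agrees (pointer 0.3235–0.3244, mark 0.322–0.3234) and the stone is still on the window. Now over to the lamp.

>>> carry_out(steps="0.02 -0.011 0 0; 0.05 -0.028 0.005 0; 0.08 -0.045 0.012 0; 0.11 -0.062 0.012 0; 0.135 -0.076 0.012 0; 0.15 -0.084 0.012 0; 0.15 -0.084 0.012 0; 0.15 -0.084 0.012 0")

```text
time_s: 8.35
tool_pos: [0.5684, 0.0912, 0.2003]
tcp_rot: [[-0.287, 0.958, 0.004], [0.958, 0.287, 0.002], [0.001, 0.005, -1.0]]
wrist_force: [0.3, -0.5, 1.0]
finger_gap: 0.006
```

Run:
```python
from h import *
s=get_state();R=np.array(s["tcp_rot"]);print(s["tool_pos"],R.round(4).tolist(),s["wrist_force"],s["time_s"])
print((np.array([.5673,.0925,.096])-s["tool_pos"])@R)
```

```text
[0.56839003 0.0912137  0.20030795] [[-0.2867, 0.958, 0.0042], [0.958, 0.2867, 0.0021], [0.0008, 0.0046, -1.0]] [ 0.33176071 -0.50378125  0.97957914] 8.35
[ 0.00146323 -0.00116009  0.10430486]
```

Descend to about 10 mm above the button.

>>> carry_out(steps="0.001 -0.001 0.02 0; 0.001 -0.001 0.045 0; 0.001 -0.001 0.07 0; 0.001 -0.001 0.088 0; 0.001 -0.001 0.1 0; 0.001 -0.001 0.104 0; 0.001 -0.001 0.104 0; 0.001 -0.001 0.104 0")

```text
time_s: 9.15
tool_pos: [0.5684, 0.0921, 0.0971]
tcp_rot: [[-0.286, 0.958, 0.006], [0.958, 0.286, 0.002], [0.001, 0.006, -1.0]]
wrist_force: [-0.4, -0.9, 0.5]
finger_gap: 0.003
```

Run:
```python
from h import *
s,im,d=shot("w8");R=np.array(s["tcp_rot"]);print(s["tool_pos"],R.round(4).tolist(),s["wrist_force"],s["time_s"])
```

```text
[0.56838254 0.0920642  0.09710736] [[-0.2863, 0.9581, 0.0056], [0.9581, 0.2863, 0.0023], [0.0006, 0.006, -1.0]] [-0.41234562 -0.92773074  0.53070358] 9.15
```

View pics/w8.png

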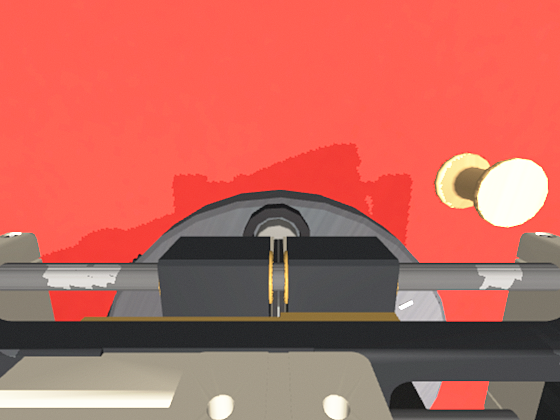

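The button is right under the fingertips, centred at column ~277. I'll press slowly.

>>> carry_out(steps="0 0 0.005 0; 0 0 0.009 0; 0 0 0.012 0; 0 0 0.014 0; 0 0 0.014 0")

```text
time_s: 9.7
tool_pos: [0.5685, 0.0921, 0.0832]
tcp_rot: [[-0.286, 0.958, 0.006], [0.958, 0.286, 0.002], [0.0, 0.006, -1.0]]
wrist_force: [-0.2, -0.8, 3.1]
finger_gap: 0.01
```

>>> carry_out(steps="0 0 0.001 0; 0 0 0.002 0; 0 0 0.003 0; 0 0 0.003 0")

```text
time_s: 10.1
tool_pos: [0.5685, 0.0922, 0.0804]
tcp_rot: [[-0.286, 0.958, 0.006], [0.958, 0.286, 0.002], [0.0, 0.006, -1.0]]
wrist_force: [-1.9, -1.1, 5.9]
finger_gap: 0.003
```

Tip at z 58.4 mm with 5.9 N, so it's near the bottom. I'll go on until the force rises sharply at the stop.

>>> carry_out(steps="0 0 0.001 0; 0 0 0.001 0; 0 0 0.002 0; 0 0 0.002 0")

```text
time_s: 10.5
tool_pos: [0.5686, 0.0922, 0.0798]
tcp_rot: [[-0.286, 0.958, 0.007], [0.958, 0.286, 0.001], [-0.001, 0.007, -1.0]]
wrist_force: [-6.8, -2.7, 21.3]
finger_gap: 0.006
```

The force jumped to 21 N with 0.6 mm of motion: that is the hard stop, so the button is fully down. Release and rise.

>>> carry_out(steps="0 0 -0.002 0; 0 0 -0.006 0; 0 0 -0.012 0; 0 0 -0.03 0; 0 0 -0.06 0; 0 0 -0.1 0; 0 0 -0.13 0; 0 0 -0.13 0")

```text
time_s: 11.3
tool_pos: [0.5698, 0.0933, 0.2142]
tcp_rot: [[-0.287, 0.958, 0.013], [0.958, 0.287, 0.003], [-0.001, 0.014, -1.0]]
wrist_force: [0.2, 0.5, 0.7]
finger_gap: 0.004
```

>>> carry_out(steps="-0.02 0 0 0; -0.05 0 0 0; -0.08 0 0 0; -0.1 0 0 0; -0.1 0 0 0; -0.1 0 0 0; -0.1 0 0 0")

```text
time_s: 12.0
tool_pos: [0.5979, -0.0011, 0.2141]
tcp_rot: [[-0.288, 0.957, 0.013], [0.958, 0.288, 0.004], [0.0, 0.014, -1.0]]
wrist_force: [0.1, -0.6, -0.0]
finger_gap: 0.007
```

Run:
```python
from h import *
s,im,d=shot("w9");print(s["tool_pos"],s["wrist_force"],s["time_s"])
s,im2,d2=shot("s9","scene")
cv2.imwrite("pics/w9z.png",cv2.resize(im[100:240,100:340],None,fx=3.3,fy=3.3,interpolation=2))
z=np.load("pics/w9.npz");np.save("pics/d9.npy",d)
```

```text
[ 0.59794751 -0.00109294  0.21406291] [ 0.1279829  -0.58989741 -0.04324324] 12.0
```

View pics/w9.png

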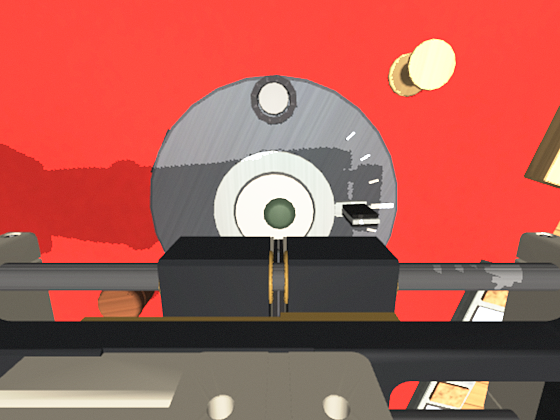

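View pics/s9.png

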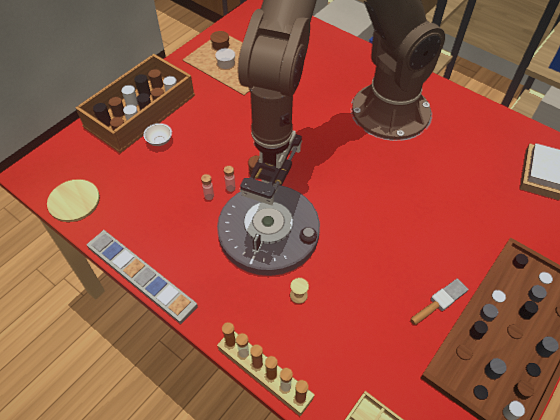

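Run:
```python
from h import *
im,(K,W),d=load("w9")
uv=(273,98);dd=np.median(d[94:102,269:277]);print("lamp",(W[:3,:3]@(np.array([(uv[0]-K[0,2])/K[0,0],(uv[1]-K[1,2])/K[0,0],1])*dd)+W[:3,3]).round(4))
cv2.imwrite("pics/w9z.png",cv2.resize(im[180:240,320:420],None,fx=8,fy=8,interpolation=2))
```

```text
lamp [0.5663 0.0927 0.063 ]
```

View pics/w9z.png

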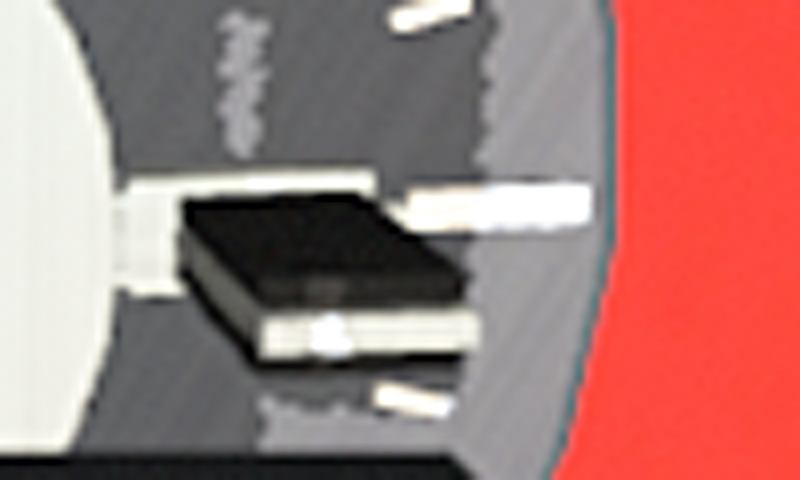

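The button is up again (top at 63 mm), the lever still stands at the long mark, and the stone and the objects around the stage are in place. Handing in.

```bash
python3 -c "
from rig import *
print(finish_job())"
```

```text
the job is handed in; nothing more can be done
None
```

The lever's pointer is at the long mark, and the lamp button was pressed fully down and came back up. The job is handed in at about 12 s of the allowed 54 s.

- **Lever:** I pushed it counterclockwise with the closed fingertips on one cheek only, using about 3–4 N. It started at a joint angle of about 0.99. Measured after backing off, the pointer stood at 0.3235–0.3244 rad (world) and the long mark at 0.322–0.323 rad, a gap of about 0.1–0.2 mm. In the last view the fin hid most of the pointer, so I only confirmed by eye that the lever was still in line with the mark.
- **Lamp:** I pressed until it met the stop; the force rose from 6 N to 21 N within 0.6 mm, with the fingertips at about 58 mm. After release, depth put its top at 63 mm, against 64 mm given.
- **Surroundings:** by eye in the last pictures, the stone was on the window and the vials, spool, bowl and brush were where they had been. The pot was only partly in view, behind the gripper. The arm was clear of everything.
- **Disagreements:**
  - Heights found by comparing two views were off: the lamp 68.6 mm instead of 64, the mark 48 mm instead of 40, and the fixed cameras read about 10 mm low. I relied on the wrist camera's depth for the lamp and the text's heights for the marks.
  - The fin sat about 2.5 mm further ahead of the fingers than I had worked out, so I corrected the last part of the push from the pictures.

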